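# Stack a specimen tray onto the loaded tray in its bench frame

### The job

Pick up the aluminium specimen tray by the bar across its top and stack it squarely on the other tray, the one standing in the frame on the bench, so that all four of its lugs drop fully home into the corner sockets. Carry it level, feel for the sockets gently without forcing it, keep hold of it until it is fully down, then let go; leave the other things on the bench where they are.

Things in the scene. Friction and masses are not known exactly. Their poses are not given: they have to be found in the camera images.
- tray_bar (a point): Centre of the steel grip bar of the loose aluminium tray to be stacked. The bar is 14 mm wide, 20 mm high, runs along the tray's x over its full length at mid-width, with a 30 mm wide upright at each end; z is up. The point is 100 mm above the lug tips; the tray walls end 54 mm below it.
- tray: The loose tray: 200 mm (x) by 150 mm (y), 0.45 to 0.8 kg with the steel discs fixed in it. Under it four round lugs, 16 mm diameter, 12 mm long, at x = +-80, y = +-55 mm; it starts standing on them on the bench. Either way round (half a turn) fits. Origin on its centre line at the lug tips.
- dock_center (a point): Centre of the underside of the grey steel frame bolted to the bench: 238 (x) by 188 mm (y), floor 4 mm, rim 20 mm high; z is up. The lower tray in it has its top 58 mm above this point. The centre of the loose tray's bar is 158 mm above this point when the lugs rest on top of the lower tray's pads, 146 mm when they are fully home.
- dock: The frame (origin as dock_center) with the heavy lower tray, 200 x 150 mm, parallel to it but up to 12 mm off its centre in x and in y: a shift that no reading gives; it does not slide when pushed, and its rubber strips give about 1 mm per 10 N downwards. Each corner of its top is a flat 40 mm pad with a square socket in its middle, 20 mm wide, 15 mm deep, at x = +-80, y = +-55 mm from that tray's centre.
- test_block: Loose steel reference block, an upright cylinder 50 mm in diameter and 35 mm high; origin at the centre of its underside. Leave it alone.
- pipe_offcut: Loose upright pipe offcut, 70 mm in diameter and 70 mm high; origin at the centre of its underside. Leave it alone.
- gauge: Loose black hand-held hardness gauge lying on its back, 170 x 85 x 32 mm; origin at the centre of its underside. Leave it alone.
- angle_iron: Loose piece of steel angle, 160 mm long along its y, 50 mm wide and 50 mm high; origin at the centre of its underside. Leave it alone.
Mind the look-alikes: they are no part of the job. What is shaped like the tray but green or red is not meant.

How it is judged:
By the outcome, as a careful person would: the job done as asked, in the order asked, and still so for the second after the job is handed in, with the robot touching nothing.
It also fails if it takes over 72 s, if anything falls off the work surface, if the arm or the gripper's body presses on something with over 40 N, if the wrist force passes 120 N, or if a joint passes its speed limit or range.

### The arm

A 6-joint arm with a two-finger parallel gripper is mounted at the origin on the work surface. World frame = base frame: x ahead of the robot, y to its left, z up, the work surface at z = 0. Lengths are in m, angles in rad, forces in N, time in s.
With the tool pointing down it reaches from about 0.4 to 0.925 m from the base axis. Payload 12.5 kg.
Tool frame: the origin (TCP) lies between the finger pads; the fingertips stand env.tips_ahead ahead of it and the grasp point (between the pads) lies 11 mm behind it (env.tips_ahead is the distance from the TCP to the fingertips, in m); z points along the fingers, y is the direction in which the jaws open and shut (so a half turn about z gives the same grasp; the last joint's range is limited). The gripper opens to 95 mm and grips with 3 to 60 N. Pads are 20 mm wide; open, the fingers measure 119 mm over their backs; the gripper's body (75 mm by 180 mm) begins 59 mm behind the grasp point.
Start: joints at [1.188, 0.491, 1.559, -0, 1.092, -0.106], TCP at [0.171, 0.601, 0.223] pointing down, gripper open.
Joint ranges: [-3.1, 3.1], [-0.84, 2.19], [0.05, 2.79], [-1.13, 4.28], [0.06, 2.93], [-2.69, 2.69]. Speed limits (rad/s): [2.22, 2.22, 2.79, 3.14, 3.14, 3.14].

### API

Orientations are given as a unit quaternion [w, x, y, z].
In Python, from rig import observe, vision, env gives the robot as it stands.
- The arm moves only by the tool drive_tool, never from a script. Its argument "motion" is a list of rows, each a list of 3 entries, a list of its own where there are three numbers: the opening, from 0 (shut) to 1 (fully open), then the shift along the tool's x, y, z in units of 50 mm (1.0 is 50 mm), then the turn, a rotation vector about the tool's x, y, z in units of 8 degrees (1.0 is 8 degrees). A call has 1 to 20 rows; each row shifts and turns the commanded pose from where the row before left it, along the tool's axes as they then stand; what a row does not reach is not made up. A row lasts 1/10 s, in which the tool goes at most 50 mm and 8.59 degrees, less where a joint would pass 70% of its speed; a pose out of reach is approached as far as the arm can. A call is refused whole if a number of a shift passes 1 or a number of a turn 1, either way. A call with a gripper value outside its range is refused whole. The fingers move at their own pace and stop on an object; the grip force is fixed at half the most. Time passes only in rows, so rows that do not move let the fingers close. It gives the time, the measured TCP pose, the force and the opening at its end, in the units of the state.
- observe(): the state, without advancing time (a new reading comes with each control period).
- vision.read_camera(name): name is "side" or "top" or "wrist"; returns the picture (420x560x3 uint8, red, green, blue); there is no depth.
- vision.camera_params(name): a dict with "mtx" (3x3 intrinsics, pixels), "extrinsics" (4x4, takes a point from world to camera coordinates). Camera axes: x right, y down, z forward; pixel columns grow to the right and rows downward; lengths in m; the calibration is good to about 2 mm. A picture is of the moment at which its call begins: read the wrist's pose just before it. camera_params takes no time and is no camera call; for the wrist camera it gives the pose at the moment of the call.
- env.finish_job(): hands the job in, once; it reports no verdict.
The state is a dict: "clock": time; "q": joint angles; "dq": joint speeds; "joint_torque": joint torques, N m; "ee_pos": TCP position; "ee_rot": TCP orientation; "wrist_force": force on the tool from outside, world axes, zero at the start; "torque": the same for the moment, N m; "finger_gap": finger opening in m.
Only numpy, scipy, OpenCV 4.12 (cv2) and the standard library are available. Lean on these libraries where they do the work, as an engineer would, in place of code of your own. Each camera call takes 0.05 s, during which the arm holds its last target. There are 200 camera calls.

## Working session

There is one attempt and no reset: what is moved stays moved. The work goes in short steps, Python scripts to look and compute and a tool call to move; the robot and the scene stay as the last step left them, time stands still between calls to the robot, and variables do not carry over. Pictures are saved under pics/ and viewed, about 8 in all and at most 12, crops included, and the job is handed in when it is done.

Besides the shell and the picture viewer there is one more tool, called after "Call:" as name(argument=value, ...) on one line, values as JSON. drive_tool: Moves the arm, as the interface text tells. Its arguments: {"type":"object","properties":{"motion":{"type":"array","items":{"type":"array"}}},"required":["motion"]}

```bash
mkdir -p pics
python3 - <<'E'
from rig import observe, vision, env
import cv2, numpy as np
s=observe(); print(s, env.tips_ahead)
for n in ["side","top","wrist"]:
    p=vision.camera_params(n); print(n,np.round(p["mtx"],1).tolist(),np.round(p["extrinsics"],4).tolist())
    cv2.imwrite(f"pics/{n}0.png",cv2.cvtColor(vision.read_camera(n),cv2.COLOR_RGB2BGR))
E
```

```text
{'clock': 0.0, 'q': array([ 1.18839091e+00,  4.91557911e-01,  1.55944562e+00, -9.91135333e-06,
        1.09166802e+00, -1.05643475e-01]), 'dq': array([-6.84692476e-04, -1.68576528e-03, -1.43367011e-03,  7.30801727e-04,
        9.53698160e-05, -6.63850009e-04]), 'joint_torque': array([-2.16543827e-03, -6.12627983e+01, -2.58175278e+01,  6.91377791e-02,
        4.83179174e-02, -1.04525491e-04]), 'ee_pos': array([0.17069843, 0.60100384, 0.22206408]), 'ee_rot': array([-1.26069649e-04,  1.37937460e-01,  9.90440794e-01, -5.24527859e-04]), 'wrist_force': array([-0.05028324, -0.39360943, -0.19786466]), 'torque': array([0.05210631, 0.05203898, 0.00566283]), 'finger_gap': 0.09512260708682907} 0.008
side [[379.7, 0.0, 270.7], [0.0, 379.7, 208.2], [0.0, 0.0, 1.0]] [[0.762, -0.6476, 0.0066, -0.3768], [-0.4149, -0.496, -0.7628, 0.3828], [0.4972, 0.5785, -0.6466, 0.732], [0.0, 0.0, 0.0, 1.0]]
top [[512.0, 0.0, 272.2], [0.0, 512.0, 206.2], [0.0, 0.0, 1.0]] [[-0.0264, -0.9995, 0.0187, 0.1225], [-0.9912, 0.0237, -0.13, 0.607], [0.1295, -0.0219, -0.9913, 1.1569], [0.0, 0.0, 0.0, 1.0]]
wrist [[310.2, 0.0, 278.0], [0.0, 310.2, 208.4], [0.0, 0.0, 1.0]] [[0.2734, 0.9619, -0.0007, -0.6249], [0.9321, -0.2647, 0.2473, -0.0285], [0.2377, -0.0683, -0.9689, 0.3899], [0.0, 0.0, 0.0, 1.0]]
```

View pics/top0.png

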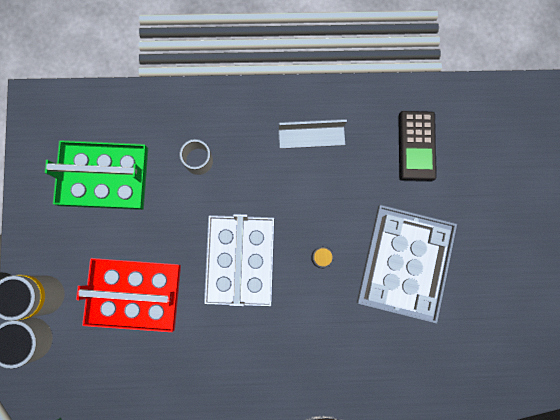

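View pics/side0.png

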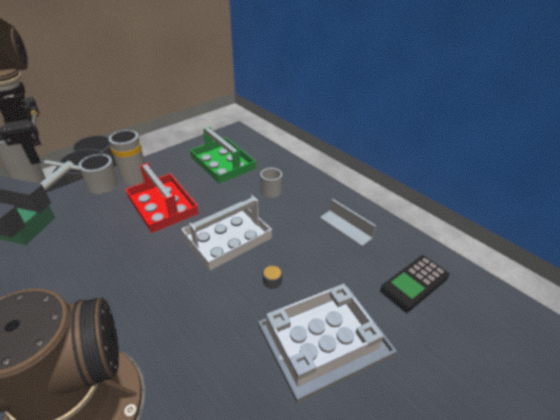

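Top: white tray at about (240,260) with its bar running vertically in the image, frame with the lower tray at (408,264). Side: tray (228,235), frame (325,335). Green and red are decoys.

```bash
cat > h.py <<'E'
import numpy as np, cv2
from rig import observe, vision, env
def save(n,im): cv2.imwrite(f"pics/{n}.png",cv2.cvtColor(im,cv2.COLOR_RGB2BGR))
def ray(P,uv):
    R=P["extrinsics"][:3,:3];t=P["extrinsics"][:3,3]
    d=R.T@np.linalg.solve(P["mtx"],[uv[0],uv[1],1.]); return -R.T@t,d/np.linalg.norm(d)
def onz(P,uv,z):
    c,d=ray(P,uv); return c+d*(z-c[2])/d[2]
def tri(*obs):
    A=0;b=0;rs=[ray(P,uv) for P,uv in obs]
    for c,d in rs:
        M=np.eye(3)-np.outer(d,d);A=A+M;b=b+M@c
    x=np.linalg.solve(A,b); return x,max(np.linalg.norm(np.cross(x-c,d)) for c,d in rs)
E
python3 - <<'E'
import cv2,numpy as np
from h import *
t=cv2.imread("pics/top0.png");s=cv2.imread("pics/side0.png")
r=lambda im,c0,c1,r0,r1,k:cv2.resize(im[r0:r1,c0:c1],None,fx=k,fy=k,interpolation=cv2.INTER_CUBIC)
a=np.hstack([r(t,200,300,205,315,3),r(t,350,465,198,328,3)[:330]])
b=np.hstack([r(s,175,280,190,270,3),r(s,255,400,280,395,2.6)[:240]])
h,w=600,800;o=np.zeros((h,w,3),np.uint8);o[:330,:a.shape[1]]=a;o[330:570,:b.shape[1]]=b[:, :800];cv2.imwrite("pics/z0.png",o)
T=vision.camera_params("top")
for uv,z in [((240,260),.1),((408,264),.0),((408,264),.058),((322,257),.03)]: print(onz(T,uv,z))
E
```

```text
[0.48537362 0.18202614 0.1       ]
[ 0.46820501 -0.2139469   0.        ]
[ 0.46758326 -0.1974789   0.058     ]
[ 0.48927023 -0.00548986  0.03      ]
```

View pics/z0.png

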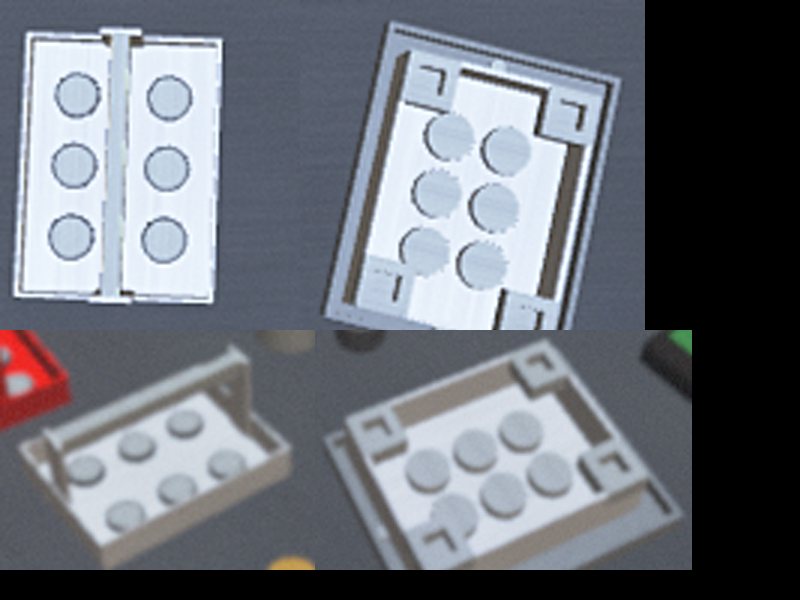

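Crops: tray's bar runs nearly along world x; lower tray's four sockets are visible in the frame, tilted by about 15°. I'm moving the wrist camera over the loose tray, levelled with the bar.

Call:
drive_tool(motion=[[1,[-0.4,-0.3,-0.1],[0,0,0]],[1,[-0.76,-0.58,-0.11],[0,0,0]],[1,[-0.76,-0.58,-0.11],[0,0,0]],[1,[-0.76,-0.58,-0.11],[0,0,0]],[1,[-0.76,-0.58,-0.11],[0,0,0]],[1,[-0.76,-0.58,-0.11],[0,0,0]],[1,[-0.76,-0.58,-0.11],[0,0,0]],[1,[-0.76,-0.58,-0.11],[0,0,0]],[1,[-0.76,-0.58,-0.11],[0,0,0]],[1,[-0.76,-0.58,-0.11],[0,0,0]],[1,[-0.76,-0.58,-0.11],[0,0,0]],[1,[-0.34,-0.24,-0.1],[0,0,0]],[1,[0,0,0],[0,0,-0.77]],[1,[0,0,0],[0,0,-0.77]],[1,[0,0,0],[0,0,0]],[1,[0,0,0],[0,0,0]],[1,[0,0,0],[0,0,0]]])

```text
clock: 1.85
ee_pos: [0.4852, 0.1825, 0.2876]
ee_rot: [-0.0, 0.032, 0.999, 0.0]
wrist_force: [-0.7, 0.6, 0.1]
finger_gap: 0.0949
```

Run:
```python
from h import *
import pickle
s=observe();P=vision.camera_params("wrist");im=vision.read_camera("wrist")
pickle.dump((s,P,im),open("trayA.pkl","wb"));save("trayA",im);print(s["ee_pos"],s["ee_rot"],s["wrist_force"],s["clock"])
```

```text
[0.48516488 0.1824891  0.28758377] [-4.79982875e-05  3.18987762e-02  9.99491103e-01  2.42950573e-05] [-0.69163527  0.55901299  0.05846327] 1.85
```

View pics/trayA.png

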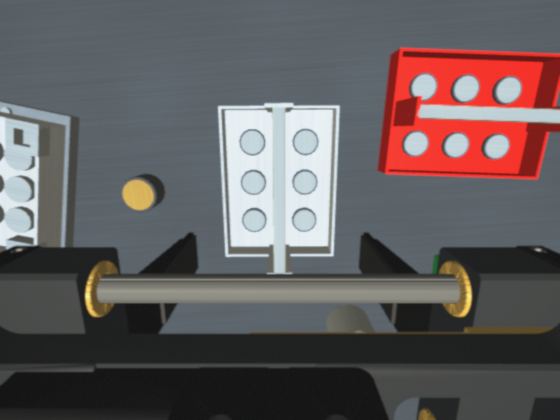

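Tray is upright at centre: walls' top corners near (220,107), (339,107), (226,257), (332,257); bar ends at (278,104) and (280,275). Next, a second view, on the way to the dock.

Call:
drive_tool(motion=[[1,[0.3,-0.5,0],[0,0,0]],[1,[0.3,-0.8,0],[0,0,0]],[1,[0.2,-0.5,0],[0,0,0]],[1,[0,0,0],[0,0,0]],[1,[0,0,0],[0,0,0]],[1,[0,0,0],[0,0,0]]])

```text
clock: 2.5
ee_pos: [0.4402, 0.0956, 0.2877]
ee_rot: [0.0, 0.031, 1.0, 0.0]
wrist_force: [-0.2, 0.1, -0.2]
finger_gap: 0.0953
```

Run:
```python
from h import *
import pickle
s=observe();P=vision.camera_params("wrist");im=vision.read_camera("wrist")
pickle.dump((s,P,im),open("trayB.pkl","wb"));save("trayB",im);print(s["ee_pos"],s["clock"])
```

```text
[0.44023074 0.09556955 0.28770266] 2.5
```

Call:
drive_tool(motion=[[1,[-0.1,-0.5,0],[0,0,0]],[1,[-0.2,-0.9,0],[0,0,0]],[1,[-0.2,-0.9,0],[0,0,0]],[1,[-0.2,-0.9,0],[0,0,0]],[1,[-0.1,-0.9,0],[0,0,0]],[1,[0,-0.9,0],[0,0,0]],[1,[0,-0.7,-0.2],[0,0,0]],[1,[0,0,0],[0,0,0.72]],[1,[0,0,0],[0,0,0.72]],[1,[0,0,0],[0,0,0]],[1,[0,0,0],[0,0,0]],[1,[0,0,0],[0,0,0]]])

```text
clock: 3.75
ee_pos: [0.4624, -0.1915, 0.2975]
ee_rot: [-0.0, 0.13, 0.992, 0.0]
wrist_force: [0.2, -0.6, -1.0]
finger_gap: 0.095
```

Run:
```python
from h import *
import pickle
s=observe();P=vision.camera_params("wrist");im=vision.read_camera("wrist")
pickle.dump((s,P,im),open("dockA.pkl","wb"));save("dockA",im);print(s["ee_pos"],s["ee_rot"],s["clock"])
```

```text
[ 0.46239562 -0.19148955  0.29748935] [-8.58301471e-05  1.29522074e-01  9.91576530e-01  1.00309357e-04] 3.75
```

View pics/dockA.png

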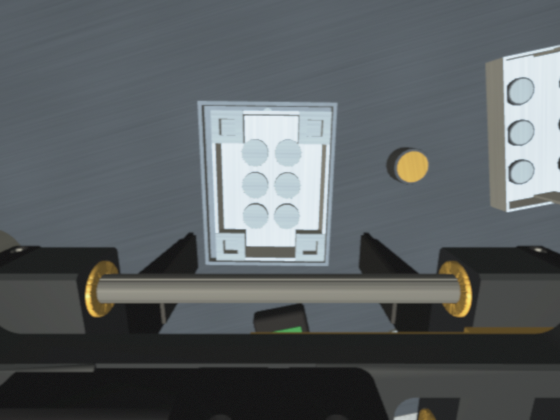

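Dock: sockets at about (228,127), (313,127), (231,244), (310,244); frame outline (200,102)–(336,265). Taking a second, closer view.

Call:
drive_tool(motion=[[1,[0.4,0.4,0.3],[0,0,0]],[1,[0.4,0.5,0.5],[0,0,0]],[1,[0.2,0.3,0.4],[0,0,0]],[1,[0,0,0],[0,0,0]],[1,[0,0,0],[0,0,0]],[1,[0,0,0],[0,0,0]]])

```text
clock: 4.4
ee_pos: [0.4303, -0.1218, 0.2385]
ee_rot: [0.001, 0.131, 0.991, -0.0]
wrist_force: [-0.1, -1.2, 0.4]
finger_gap: 0.0951
```

Run:
```python
from h import *
import pickle
s=observe();P=vision.camera_params("wrist");im=vision.read_camera("wrist")
pickle.dump((s,P,im),open("dockB.pkl","wb"));print(s["ee_pos"],s["clock"])
tA=pickle.load(open("trayA.pkl","rb"))[2];tB=pickle.load(open("trayB.pkl","rb"))[2];dA=pickle.load(open("dockA.pkl","rb"))[2]
r=lambda i,c,ro,w,h:cv2.resize(i[ro:ro+h,c:c+w],(400,300),interpolation=cv2.INTER_CUBIC)
# 2x2 panels
save("z1",np.vstack([np.hstack([r(dA,190,95,200,150*1),r(dA,170,90,240,180)]),np.hstack([im[0:300,160:560],tB[0:300,0:400]])]))
```

```text
[ 0.43034638 -0.12178514  0.23849697] 4.4
```

View pics/z1.png

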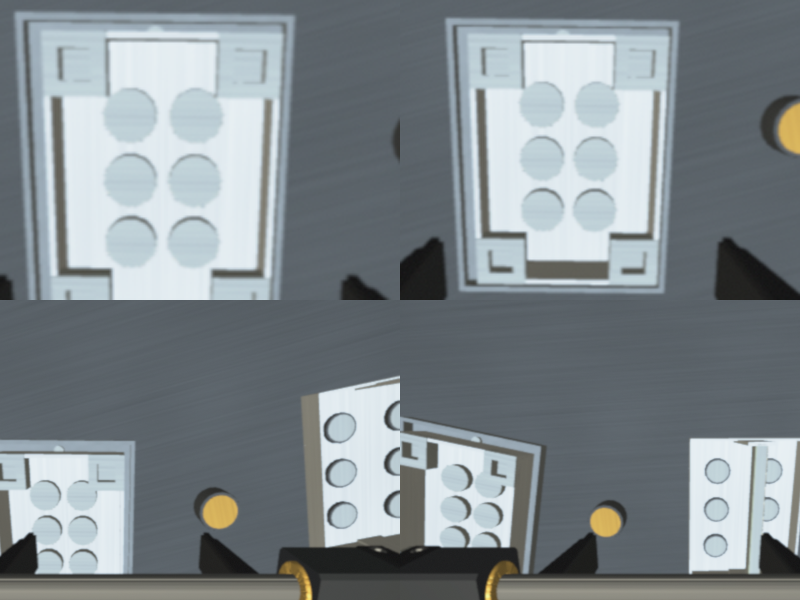

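The B views have the gripper bar hiding the near side. I should move the camera outward instead (centred over the tray), so I'll compute a good viewing pose from view A.

```bash
cat >> h.py <<'E'
import pickle
from scipy.spatial.transform import Rotation as Ro
def load(n): return pickle.load(open(n+".pkl","rb"))
def snap(n):
    s=observe();P=vision.camera_params("wrist");im=vision.read_camera("wrist");pickle.dump((s,P,im),open(n+".pkl","wb"));return s,P,im
def R(s): q=s["ee_rot"];return Ro.from_quat([q[1],q[2],q[3],q[0]]).as_matrix()
def quad(pts): # pts tl,tr,bl,br -> centre, long-axis angle deg
    p=np.array(pts); l=(p[0]-p[2]+p[1]-p[3]); w=(p[1]-p[0]+p[3]-p[2])/2
    return p.mean(0),np.degrees(np.arctan2(l[1],l[0])),np.linalg.norm(l)/2,np.linalg.norm(w),np.degrees(np.arctan2(w[1],w[0]))
E
python3 - <<'E'
from h import *
s,P,im=load("dockA");d=quad([onz(P,u,.058) for u in [(228,127),(313,127),(231,244),(310,244)]]);print(d)
s2,P2,im=load("trayA");t=quad([onz(P2,u,.046) for u in [(219.5,107),(339.5,107),(225.5,257),(333,257)]]);print(t)
s=observe();print(R(s).T@(d[0]+[0,0,0]-s["ee_pos"])/.05)
E
```

```text
(array([ 0.46624773, -0.20243633,  0.058     ]), np.float64(164.766082581832), np.float64(0.15585138998057266), np.float64(0.1076446142429264), np.float64(75.10561993145015))
(array([0.48990772, 0.184144  , 0.046     ]), np.float64(176.3046745514052), np.float64(0.2000053266836429), np.float64(0.14965572183671433), np.float64(86.3355045855781))
[-1.10924824 -1.36849837  3.60978421]
```

Call:
drive_tool(motion=[[1,[-0.5,-0.2,0.2],[0,0,0]],[1,[-0.8,-0.4,0.4],[0,0,0]],[1,[-0.8,-0.45,0.4],[0,0,0]],[1,[-0.4,-0.32,0.27],[0,0,0]],[1,[0,0,0],[0,0,0]],[1,[0,0,0],[0,0,0]],[1,[0,0,0],[0,0,0]]])

```text
clock: 5.15
ee_pos: [0.532, -0.2193, 0.175]
ee_rot: [0.0, 0.131, 0.991, -0.0]
wrist_force: [-0.2, 0.0, 0.1]
finger_gap: 0.0949
```

Run:
```python
from h import *
s,P,im=snap("dockC");print(s["ee_pos"],s["ee_rot"],s["clock"])
save("dockC",cv2.resize(im[0:270,100:460],(800,600),interpolation=cv2.INTER_CUBIC))
```

```text
[ 0.53198607 -0.21930527  0.17501643] [ 3.72018621e-04  1.31026921e-01  9.91378739e-01 -6.58866510e-05] 5.15
```

View pics/dockC.png

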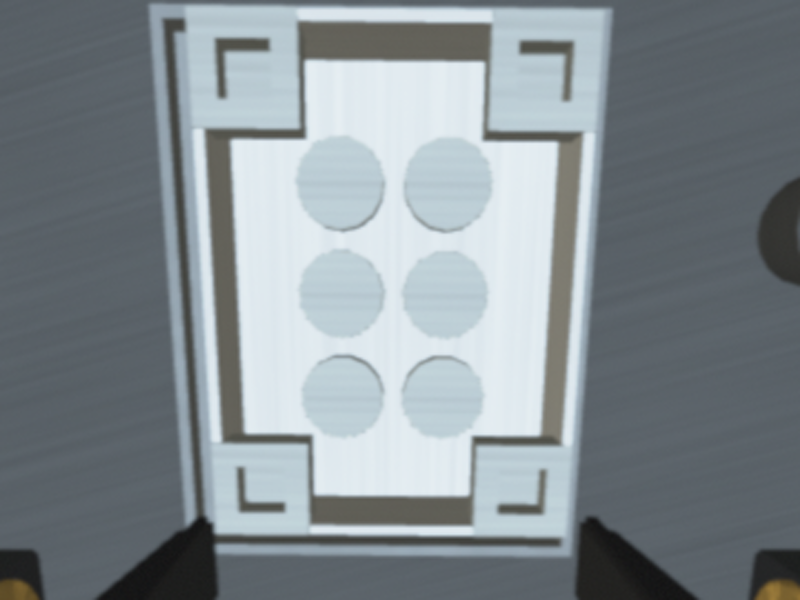

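Clear view: socket L-shadow outer corners at (crop px) (218,40), (574,41), (238,511), (546,513). These are the sockets' outer corners, 180 × 130 mm apart. I'll measure at sub-pixel level and cross-check the height with view A.

```bash
cat >> h.py <<'E'
def Ls(im,guess,k=4,w=18,K=0.0):
    """outer corner of the dark socket shadows; guess tl,tr,bl,br in px"""
    g=cv2.cvtColor(im,cv2.COLOR_RGB2GRAY);out=[]
    for i,(u,v) in enumerate(guess):
        sx=1 if i%2==0 else -1; sy=1 if i<2 else -1
        M=np.float32([[1/k,0,u-w/2],[0,1/k,v-w/2]]) # patch->image
        n=w*k; p=cv2.warpAffine(g,M,(n,n),flags=cv2.INTER_CUBIC|cv2.WARP_INVERSE_MAP).astype(float)
        lo,hi=np.percentile(p,3),np.percentile(p,80); d=(p<(lo+hi)/2).astype(np.uint8)
        c,l,st,ce=cv2.connectedComponentsWithStats(d); j=1+np.argmin(np.hypot(*(ce[1:]-n/2).T)-st[1:,4]*.02); d=l==j
        c0=[ (np.flatnonzero(r)[0] if sx>0 else np.flatnonzero(r)[-1]+1) for r in d if r.any()]
        r0=[ (np.flatnonzero(r)[0] if sy>0 else np.flatnonzero(r)[-1]+1) for r in d.T if r.any()]
        e=lambda a,s:np.median(np.sort(a)[::s][:max(6,len(a)//2)])
        out.append((u-w/2+(e(c0,sx)-.5)/k,v-w/2+(e(r0,sy)-.5)/k))
    return out
E
python3 - <<'E'
from h import *
s,P,im=load("dockC");f=1/2.2222
g=[(100+(x)*f,y*f) for x,y in [(228,50),(564,51),(248,501),(536,503)]]
c=Ls(im,g);print(np.round(c,2).tolist());print([(round(100+x*f,1),round(y*f,1)) for x,y in [(218,40),(574,41),(238,511),(546,513)]])
print(quad([onz(P,u,.058) for u in c]))
s2,P2,im2=load("dockA")
c2=Ls(im2,[(223,122),(318,122),(227,250),(314,250)],w=14);print(np.round(c2,2).tolist())
print(quad([onz(P2,u,.058) for u in c2]))
for a,b in zip(c,c2): print(tri((P,a),(P2,b)))
E
```

```text
[[196.48, 16.63], [357.43, 18.08], [206.73, 230.08], [344.58, 230.98]]
[(198.1, 18.0), (358.3, 18.5), (207.1, 230.0), (345.7, 230.9)]
(array([ 0.46826894, -0.20345736,  0.058     ]), np.float64(164.49062617042642), np.float64(0.17990275492004662), np.float64(0.1298275313480615), np.float64(74.50758058596405))
[[218.12, 118.12], [323.12, 119.38], [223.12, 253.12], [316.38, 254.12]]
(array([ 0.46820372, -0.20339616,  0.058     ]), np.float64(164.38386902764046), np.float64(0.18000564729137283), np.float64(0.13009717441867993), np.float64(74.44845933681681))
(array([ 0.36396626, -0.24201964,  0.05716688]), np.float64(0.00025797043555012385))
(array([ 0.39880802, -0.11640304,  0.05675495]), np.float64(0.00044924524895823914))
(array([ 0.53717978, -0.28982656,  0.05918055]), np.float64(0.00018117195584470966))
(array([ 0.57053091, -0.16527754,  0.06229769]), np.float64(0.00016951563312020643))
```

Dock is solid: 179.9 × 129.8 mm, the two views agree to 0.1 mm, and the height is ≈58 mm. Now the same relative view over the loose tray.

Call:
drive_tool(motion=[[1,[0.1,0.4,0],[0,0,0]],[1,[0.18,0.88,0],[0,0,0]],[1,[0.18,0.88,0],[0,0,0]],[1,[0.18,0.88,0],[0,0,0]],[1,[0.18,0.88,0],[0,0,0]],[1,[0.18,0.88,0],[0,0,0]],[1,[0.18,0.88,0],[0,0,0]],[1,[0.18,0.88,0],[0,0,0]],[1,[0.18,0.88,0.1],[0,0,0]],[1,[0.07,0.4,0.14],[0,0,0]],[1,[0,0,0],[0,0,-0.71]],[1,[0,0,0],[0,0,-0.71]],[1,[0,0,0],[0,0,0]],[1,[0,0,0],[0,0,0]],[1,[0,0,0],[0,0,0]]])

```text
clock: 6.7
ee_pos: [0.5563, 0.1798, 0.1627]
ee_rot: [0.0, 0.033, 0.999, 0.0]
wrist_force: [-0.2, -0.1, -0.4]
finger_gap: 0.0951
```

Run:
```python
from h import *
s,P,im=snap("trayC");print(s["ee_pos"],s["ee_rot"],s["clock"])
save("trayC",cv2.resize(im[0:270,100:460],(800,600),interpolation=cv2.INTER_CUBIC))
```

```text
[0.55633443 0.17981651 0.16265689] [3.63045187e-04 3.34161829e-02 9.99441448e-01 1.34575550e-04] 6.7
```

View pics/trayC.png

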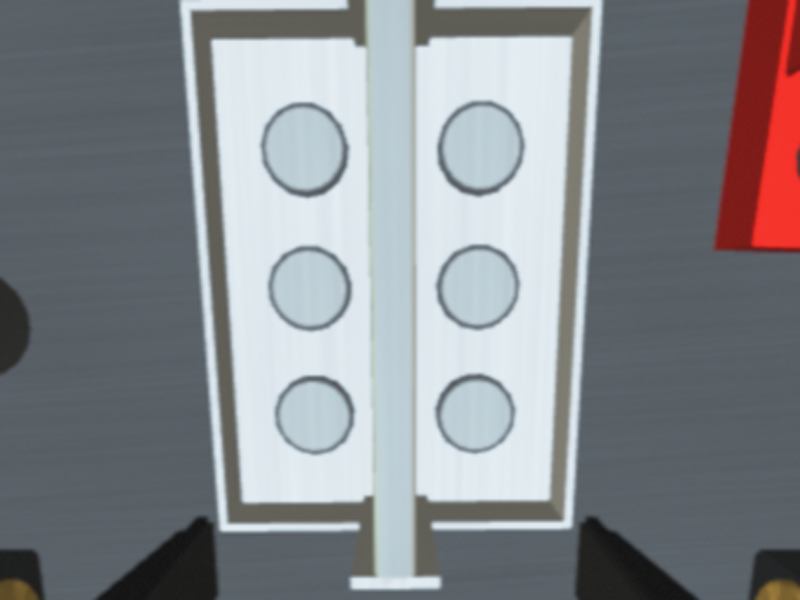

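Tray fills the view, with its far edge just cut at row 0. I'll rise 25 mm and measure by edge fitting.

Call:
drive_tool(motion=[[1,[0,0,-0.3],[0,0,0]],[1,[-0.1,0,-0.2],[0,0,0]],[1,[0,0,0],[0,0,0]],[1,[0,0,0],[0,0,0]]])

```text
clock: 7.15
ee_pos: [0.5615, 0.1794, 0.1871]
ee_rot: [0.0, 0.033, 0.999, 0.0]
wrist_force: [-0.1, 0.5, -0.4]
finger_gap: 0.095
```

```bash
cat >> h.py <<'E'
def edge(g,p0,p1,inn,n=60,h=6):
    """subpixel line: scan from outside to inside across p0-p1; last crossing from dark bench to white"""
    p0,p1,inn=map(np.array,(p0,p1,inn));t=np.linspace(0,1,n);d=np.arange(-h,h+.01,.1);pts=[]
    for a in t:
        q=(p0+a*(p1-p0)+d[:,None]*inn).astype(np.float32)
        v=cv2.remap(g,q[:,0][None],q[:,1][None],cv2.INTER_LINEAR)[0].astype(float)
        lo=np.median(v[:20]);i=np.flatnonzero(v>lo+.5*(v.max()-lo))
        if len(i): pts.append(q[i[0]])
    return cv2.fitLine(np.array(pts),cv2.DIST_HUBER,0,.01,.01).ravel()
def inter(a,b):
    s=np.linalg.solve(np.array([a[:2],-b[:2]]).T,b[2:]-a[2:]);return a[2:]+s[0]*a[:2]
def tray(im,tl,tr,bl,br):
    g=cv2.cvtColor(im,cv2.COLOR_RGB2GRAY);L=lambda a,b,f0,f1:(np.array(a)+f0*(np.array(b)-a),np.array(a)+f1*(np.array(b)-a))
    l=edge(g,*L(tl,bl,.05,.9),(1,0));r=edge(g,*L(tr,br,.05,.9),(-1,0))
    t=edge(g,*L(tl,tr,.05,.3),(0,1));b=edge(g,*L(bl,br,.05,.28),(0,-1))
    t2=edge(g,*L(tl,tr,.7,.95),(0,1));b2=edge(g,*L(bl,br,.72,.95),(0,-1))
    return [inter(l,t),inter(r,t2),inter(l,b),inter(r,b2)]
E
python3 - <<'E'
from h import *
s2,P2,im2=load("trayA");c2=tray(im2,(219.5,107),(339.5,107),(225.5,257),(333,257))
s,P,im=snap("trayD");print(s["ee_pos"],s["clock"])
pr=lambda X:(lambda q:q[:2]/q[2])(P["mtx"]@(P["extrinsics"]@np.append(X,1))[:3])
c=tray(im,*[pr(onz(P2,u,.046)) for u in c2])
for p,cc in ((P,c),(P2,c2)): print(np.round(cc,1).tolist(),quad([onz(p,u,.046) for u in cc]))
for a,b in zip(c,c2): print(tri((P,a),(P2,b)))
sd,Pd,imd=load("dockC");print(R(s))
E
```

```text
[0.56150809 0.17942255 0.18707586] 7.15
[[188.89999389648438, 2.700000047683716], [363.3999938964844, 2.0], [204.0, 225.8000030517578], [351.3999938964844, 224.89999389648438]] (array([0.48767029, 0.18341546, 0.046     ]), np.float64(176.61413086069473), np.float64(0.20141118235825192), np.float64(0.1507197513564065), np.float64(86.55513498571229))
[[217.39999389648438, 105.5], [339.3999938964844, 105.0], [224.89999389648438, 256.29998779296875], [333.20001220703125, 256.0]] (array([0.4881853 , 0.18338374, 0.046     ]), np.float64(176.61028757397656), np.float64(0.20079185974936506), np.float64(0.15126935778609296), np.float64(86.53335946633888))
(array([0.38365157, 0.11467788, 0.04903738]), np.float64(0.00022141601584924937))
(array([0.39258863, 0.26408683, 0.04836936]), np.float64(0.00019305361143746495))
(array([0.58416275, 0.1017603 , 0.04490571]), np.float64(0.00013525609069619577))
(array([0.59232484, 0.25263705, 0.04731151]), np.float64(0.00020218131264892396))
[[-9.97877207e-01  6.51226932e-02  3.37929264e-04]
 [ 6.51227474e-02  9.97877249e-01  1.51914254e-04]
 [-3.27318859e-04  1.73598654e-04 -9.99999931e-01]]
```

Tray centre is (0.488, 0.1834), yaw 176.6°, size ≈201 × 151 mm, wall top 47 mm (expected 46), so the bar centre is at ≈0.10. Going to grasp.

Call:
drive_tool(motion=[[1,[0.3,0,0],[0,0,-0.04]],[1,[0.5,0,0],[0,0,0]],[1,[0.5,0,0],[0,0,0]],[1,[0.17,-0.02,0.2],[0,0,0]],[1,[0,0,0.5],[0,0,0]],[1,[0,0,0.5],[0,0,0]],[1,[0,0,0.4],[0,0,0]],[1,[0,0,0.2],[0,0,0]],[1,[0,0,0.16],[0,0,0]],[1,[0,0,0],[0,0,0]],[1,[0,0,0],[0,0,0]],[1,[0,0,0],[0,0,0]]])

```text
clock: 8.4
ee_pos: [0.4883, 0.1831, 0.0899]
ee_rot: [0.001, 0.029, 1.0, 0.0]
wrist_force: [-0.5, 0.1, 0.2]
finger_gap: 0.0949
```

Call:
drive_tool(motion=[[0,[0,0,0],[0,0,0]],[0,[0,0,0],[0,0,0]],[0,[0,0,0],[0,0,0]],[0,[0,0,0],[0,0,0]],[0,[0,0,0],[0,0,0]],[0,[0,0,0],[0,0,0]],[0,[0,0,0],[0,0,0]],[0,[0,0,0],[0,0,0]],[0,[0,0,0],[0,0,0]],[0,[0,0,0],[0,0,0]]])

```text
clock: 9.4
ee_pos: [0.488, 0.183, 0.0892]
ee_rot: [0.0, 0.029, 1.0, 0.0]
wrist_force: [-0.3, 0.0, 0.3]
finger_gap: 0.0204
```

Call:
drive_tool(motion=[[0,[0,0,0],[0,0,0]],[0,[0,0,0],[0,0,0]],[0,[0,0,0],[0,0,0]],[0,[0,0,0],[0,0,0]],[0,[0,0,0],[0,0,0]]])

```text
clock: 9.9
ee_pos: [0.488, 0.183, 0.0891]
ee_rot: [-0.0, 0.03, 1.0, 0.0]
wrist_force: [1.5, 1.4, -1.8]
finger_gap: 0.0138
```

Run:
```python
from h import *
s=observe();print(s["ee_pos"],R(s),s["wrist_force"],s["torque"],s["finger_gap"])
```

```text
[0.48798328 0.18302683 0.08909238] [[-9.98258603e-01  5.89894983e-02 -1.89249281e-05]
 [ 5.89894944e-02  9.98258590e-01  1.62853197e-04]
 [ 2.84986004e-05  1.61453233e-04 -9.99999987e-01]] [ 1.49493629  1.36562422 -1.8479147 ] [ 0.19446711 -0.07206567  0.03297482] 0.013757776298759032
```

Bar held (gap 13.8 mm). Lifting, carrying level at moderate speed, then turning to the dock's angle.

Call:
drive_tool(motion=[[0,[0,0,-0.1],[0,0,0]],[0,[0,0,-0.3],[0,0,0]],[0,[0,0,-0.4],[0,0,0]],[0,[0,0,-0.4],[0,0,0]],[0,[0,0,-0.4],[0,0,0]],[0,[0,0,-0.2],[0,0,0]],[0,[0,0,0],[0,0,0]],[0,[0,0,0],[0,0,0]]])

```text
clock: 10.7
ee_pos: [0.4875, 0.1828, 0.1785]
ee_rot: [-0.001, 0.029, 1.0, -0.0]
wrist_force: [-0.2, 0.1, -7.4]
finger_gap: 0.0142
```

Call:
drive_tool(motion=[[0,[0,-0.15,0],[0,0,0]],[0,[0,-0.3,0],[0,0,0]],[0,[0,-0.5,0],[0,0,0]],[0,[0,-0.6,0],[0,0,0]],[0,[0,-0.6,0],[0,0,0]],[0,[0,-0.6,0],[0,0,0]],[0,[0,-0.6,0],[0,0,0]],[0,[0,-0.6,0],[0,0,0]],[0,[0,-0.6,0],[0,0,0]],[0,[0,-0.6,0],[0,0,0]],[0,[0,-0.6,0],[0,0,0]],[0,[0,-0.6,0],[0,0,0]],[0,[0,-0.6,0],[0,0,0]],[0,[0,-0.4,0],[0,0,0]],[0,[0,-0.25,0],[0,0,0]],[0,[0,-0.15,0],[0,0,0]],[0,[0,0,0],[0,0,0.38]],[0,[0,0,0],[0,0,0.38]],[0,[0,0,0],[0,0,0.38]],[0,[0,0,0],[0,0,0.38]]])

```text
clock: 12.7
ee_pos: [0.4649, -0.2034, 0.1789]
ee_rot: [-0.0, 0.136, 0.991, 0.0]
wrist_force: [-1.4, 0.1, -7.5]
finger_gap: 0.0139
```

Call:
drive_tool(motion=[[0,[0,0,0],[0,0,0]],[0,[0,0,0],[0,0,0]],[0,[0,0,0],[0,0,0]],[0,[0,0,0],[0,0,0]]])

```text
clock: 13.1
ee_pos: [0.4651, -0.2038, 0.1791]
ee_rot: [-0.0, 0.135, 0.991, 0.0]
wrist_force: [0.2, 0.1, -7.1]
finger_gap: 0.0137
```

Run:
```python
from h import *
s,P,im=snap("held");save("held",im);print(s["ee_pos"],R(s)[:,0],s["wrist_force"],s["torque"],s["finger_gap"],s["clock"])
d=np.array([.4682,-.2039,s["ee_pos"][2]])-s["ee_pos"];print((R(s).T@d)/.05,(np.degrees(np.arctan2(R(s)[1,0],R(s)[0,0]))-164.49)/8)
```

```text
[ 0.4651052  -0.20379134  0.17910292] [-9.63683367e-01  2.67047480e-01  1.07331640e-04] [ 0.22030401  0.09468981 -7.14213403] [ 0.02093419 -0.01419592  0.0196134 ] 0.01365778868178648 13.1
[-6.02284730e-02  1.44348548e-02 -4.66710391e-06] 0.002668740048598295
```

View pics/held.png

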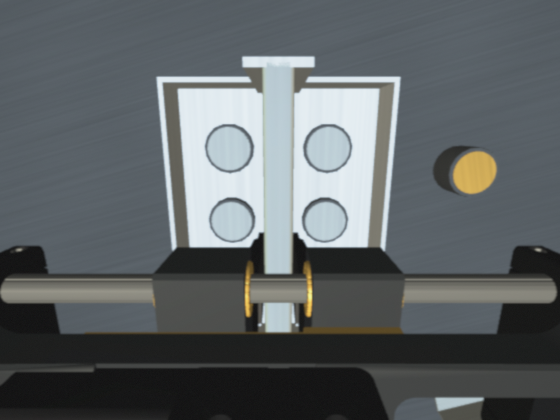

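Tray hangs square under the gripper: near-base top corners at (158,78) and (400,78). I'm measuring its actual offset in the hand.

Run:
```python
from h import *
s,P,im=load("held");g=cv2.cvtColor(im,cv2.COLOR_RGB2GRAY)
l=edge(g,(159,90),(170.5,225),(1,0));r=edge(g,(399,90),(388,225),(-1,0))
t=edge(g,(168,78),(230,78),(0,1));t2=edge(g,(325,78),(390,78),(0,1))
a,b=inter(l,t),inter(r,t2);z=s["ee_pos"][2]+.011-.054
A,B=onz(P,a,z),onz(P,b,z);print(a,b,np.linalg.norm(A-B))
for X in (A,B): print(R(s).T@(X-s["ee_pos"])*1e3)
# same check on sides: width at lower end
for n,e in(("l",l),("r",r)):
    q=inter(e,np.array([1,0,0,225.]));print(n,R(s).T@(onz(P,q,z)-s["ee_pos"])*1e3)
```

```text
[155.94426  76.2    ] [400.24005  76.2    ] 0.15048377553065115
[100.32253829 -74.91386894  43.00144067]
[100.31175315  75.56990503  43.02017659]
l [  4.42872631 -74.96673054  42.99114164]
r [ 4.39267251 75.51861317 43.00987505]
```

In the hand, the tray is centred to ~0.3 mm and square. Making a fine correction and descending to just above the pads.

Call:
drive_tool(motion=[[0,[-0.06,0.01,0],[0,0,0]],[0,[0,0,0.1],[0,0,0]],[0,[0,0,0.2],[0,0,0]],[0,[0,0,0.16],[0,0,0]],[0,[0,0,0.1],[0,0,0]],[0,[0,0,0],[0,0,0]],[0,[0,0,0],[0,0,0]],[0,[0,0,0],[0,0,0]]])

```text
clock: 13.95
ee_pos: [0.4683, -0.2043, 0.1514]
ee_rot: [0.0, 0.135, 0.991, -0.0]
wrist_force: [-0.2, 0.1, -7.4]
finger_gap: 0.0136
```

Call:
drive_tool(motion=[[0,[0,0,0.02],[0,0,0]],[0,[0,0,0.02],[0,0,0]],[0,[0,0,0.02],[0,0,0]],[0,[0,0,0.02],[0,0,0]],[0,[0,0,0.02],[0,0,0]],[0,[0,0,0.02],[0,0,0]],[0,[0,0,0],[0,0,0]],[0,[0,0,0],[0,0,0]]])

```text
clock: 14.75
ee_pos: [0.4682, -0.2042, 0.1451]
ee_rot: [-0.0, 0.135, 0.991, 0.0]
wrist_force: [0.2, 0.9, -7.9]
finger_gap: 0.0139
```

Run:
```python
from h import *
s=observe();print(s["ee_pos"],s["wrist_force"],s["torque"],np.degrees(np.arctan2(R(s)[1,0],R(s)[0,0])),R(s).T@(np.array([.4682,-.2039,0])-s["ee_pos"])*1e3)
```

```text
[ 0.46816882 -0.20418935  0.14509183] [ 0.24792647  0.8945133  -7.85015247] [-0.01096787  0.03616041 -0.00539141] 164.4600436552708 [3.85852350e-02 2.67712472e-01 1.45091873e+02]
```

No resistance at 2 mm below pad level, so the lugs appear to be entering. I'll continue gently.

Call:
drive_tool(motion=[[0,[0,0,0.02],[0,0,0]],[0,[0,0,0.02],[0,0,0]],[0,[0,0,0.02],[0,0,0]],[0,[0,0,0.02],[0,0,0]],[0,[0,0,0],[0,0,0]],[0,[0,0,0],[0,0,0]]])

```text
clock: 15.35
ee_pos: [0.4682, -0.2042, 0.1411]
ee_rot: [-0.0, 0.135, 0.991, 0.0]
wrist_force: [0.2, -0.7, -7.7]
finger_gap: 0.0141
```

Call:
drive_tool(motion=[[0,[0,0,0.02],[0,0,0]],[0,[0,0,0.02],[0,0,0]],[0,[0,0,0.02],[0,0,0]],[0,[0,0,0.02],[0,0,0]],[0,[0,0,0],[0,0,0]],[0,[0,0,0],[0,0,0]]])

```text
clock: 15.95
ee_pos: [0.4682, -0.2042, 0.1371]
ee_rot: [-0.0, 0.135, 0.991, 0.0]
wrist_force: [0.2, 0.1, -7.8]
finger_gap: 0.014
```

Call:
drive_tool(motion=[[0,[0,0,0.02],[0,0,0]],[0,[0,0,0.02],[0,0,0]],[0,[0,0,0],[0,0,0]],[0,[0,0,0],[0,0,0]]])

```text
clock: 16.35
ee_pos: [0.4682, -0.2042, 0.1351]
ee_rot: [0.0, 0.135, 0.991, 0.0]
wrist_force: [0.7, 0.1, -7.4]
finger_gap: 0.0134
```

Call:
drive_tool(motion=[[0,[0,0,0.01],[0,0,0]],[0,[0,0,0.01],[0,0,0]],[0,[0,0,0],[0,0,0]],[0,[0,0,0],[0,0,0]]])

```text
clock: 16.75
ee_pos: [0.4682, -0.2042, 0.1344]
ee_rot: [0.0, 0.135, 0.991, -0.0]
wrist_force: [-1.3, 1.2, -0.9]
finger_gap: 0.0141
```

Force shifts from −7.5 to −0.9 N at TCP z 0.134, which is exactly the fully-home height: the tray now rests on the lower one. Releasing.

Call:
drive_tool(motion=[[0.6,[0,0,0],[0,0,0]],[0.6,[0,0,0],[0,0,0]],[0.6,[0,0,0],[0,0,0]],[0.6,[0,0,0],[0,0,0]],[0.6,[0,0,0],[0,0,0]],[0.6,[0,0,0],[0,0,0]],[0.6,[0,0,0],[0,0,0]],[0.6,[0,0,0],[0,0,0]],[0.6,[0,0,0],[0,0,0]],[0.6,[0,0,0],[0,0,0]]])

```text
clock: 17.75
ee_pos: [0.4682, -0.2042, 0.1341]
ee_rot: [-0.0, 0.135, 0.991, 0.0]
wrist_force: [0.3, -0.2, -0.7]
finger_gap: 0.0571
```

Call:
drive_tool(motion=[[0.6,[0,0,-0.1],[0,0,0]],[0.6,[0,0,-0.3],[0,0,0]],[0.6,[0,0,-0.5],[0,0,0]],[0.6,[0,0,-0.6],[0,0,0]],[0.6,[-0.5,0,-0.4],[0,0,0]],[0.6,[-0.6,0,-0.3],[0,0,0]],[0.6,[-0.3,0,0],[0,0,0]],[0.6,[0,0,0],[0,0,0]],[0.6,[0,0,0],[0,0,0]],[0.6,[0,0,0],[0,0,0]]])

```text
clock: 18.75
ee_pos: [0.5347, -0.2226, 0.2439]
ee_rot: [-0.001, 0.135, 0.991, 0.0]
wrist_force: [-0.3, 0.3, -0.3]
finger_gap: 0.057
```

Run:
```python
from h import *
s,P,im=snap("fin");print(s["ee_pos"],s["wrist_force"],s["finger_gap"],s["clock"])
sd=vision.read_camera("side");o=np.zeros((420,800,3),np.uint8);o[:270,:400]=im[0:270,60:460];o[:420,400:]=cv2.resize(sd[230:400,240:402],(400,420),interpolation=cv2.INTER_CUBIC);save("fin",o)
pr=lambda X:(lambda q:q[:2]/q[2])(P["mtx"]@(P["extrinsics"]@np.append(X,1))[:3])
a=np.radians(164.49);x=np.array([np.cos(a),np.sin(a),0]);y=np.array([np.sin(-a),-np.cos(a)*-1,0]); y=np.array([-np.sin(a),np.cos(a),0])*-1
c=np.array([.4683,-.2035,.092])
g=[pr(c+sx*.1*x+sy*.075*y) for sx,sy in((1,-1),(1,1),(-1,-1),(-1,1))];print(np.round(g,1).tolist())
k=tray(im,*g);print(np.round(k,1).tolist(),quad([onz(P,u,.092) for u in k]))
```

```text
[ 0.53472942 -0.2226209   0.24390272] [-0.256369    0.31122637 -0.25993187] 0.05697342368154356 18.75
[[195.1, 14.5], [361.4, 14.4], [207.7, 226.3], [349.1, 226.2]]
[[195.1999969482422, 14.399999618530273], [361.20001220703125, 14.399999618530273], [207.6999969482422, 227.1999969482422], [348.79998779296875, 226.8000030517578]] (array([ 0.46865838, -0.20366717,  0.092     ]), np.float64(164.47418683845999), np.float64(0.20089601495003961), np.float64(0.14975551636060105), np.float64(74.5333066872993))
```

View pics/fin.png

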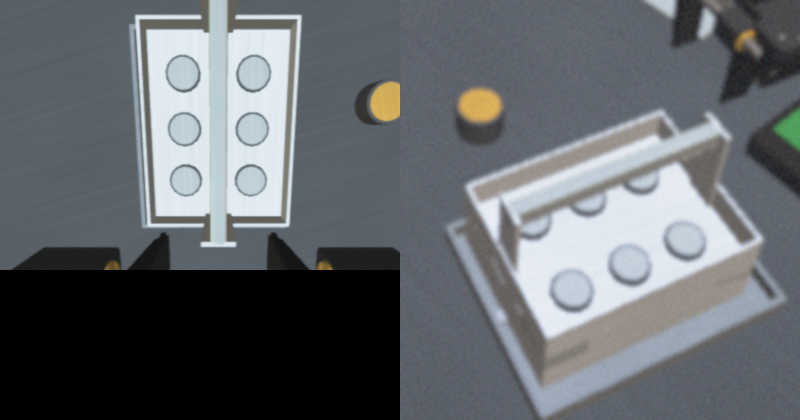

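The tray sits flush and square on the lower tray. Its corners match the fully-home prediction (wall top at 92 mm) to within 1 px, and the arm is clear. Handing in.

```bash
python3 -c "
from rig import env
print(env.finish_job())"
```

```text
the job is handed in; nothing more can be done
None
```

The aluminium tray is stacked on the lower tray in the frame, with all four lugs down in the corner sockets, and I've handed the job in. It took 18.8 s of robot time before hand-in.

- **How it went:** I found the tray and the four sockets with the wrist camera, gripped the bar and carried the tray level. I lowered it in small steps and met no resistance. At the fully-home height (tool z 0.134 m against about 0.135 expected) the wrist force went from about −7.5 N to −0.9 N. I kept hold until then, released and backed off.
- **Last checks:** The stacked tray measured about 0.4 mm from the socket centre and 0.02° off in angle. Its corners were within 1 px of where a fully seated tray should appear. The gripper was open and clear, with wrist force near zero.
- **Disagreements:** Heights measured from two views differed from the given ones by up to 4 mm at single corners and about 1 mm on average. The two tray views gave centres about 0.5 mm apart. I did not measure the other objects again afterwards; nothing touched them.

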